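# Click the stop block onto the guide bar

## Robot

A 7-joint arm with a two-finger parallel gripper is mounted at the origin on a cart in front of the work surface, level with it; the furniture and walls round the work are solid. World frame = base frame: x ahead of the robot, y to its left, z up, the work surface at z = 0. Lengths are in m, angles in rad, forces in N, time in s.
With the tool pointing down it reaches from about 0.4 to 0.85 m from the base axis. Payload 10.4 kg.
Tool frame: the origin (TCP) lies at the very end of the fingers, on their centre line; the grasp point (between the pads) lies 19 mm behind it; z points along the fingers, y is the line along which they close (so a half turn about z gives the same grasp; the last joint's range is limited). The gripper opens to 85 mm and grips with 20 to 120 N. Pads are 22 mm wide; open, the fingers measure 114 mm over their backs; the gripper's body (76 mm by 85 mm) begins 54 mm behind the grasp point. The pads swing forward as they close: fully open they stand 13 mm farther back than shut.
Start: joints at [-1.204, 0.332, -0.065, 1.46, 0.022, 1.35, -0.088], TCP at [0.237, 0.578, 0.231] pointing down, gripper open.
Joint ranges: [-2.6, 2.6], [-0.5, 2.12], [-1.47, 1.34], [0.16, 2.42], [-1.27, 4.41], [0.06, 2.06], [-2.6, 2.6]. Speed limits (rad/s): [2.22, 2.22, 2.79, 2.79, 3.14, 3.14, 3.14].

## Interface

Orientations are given as a rotation vector (axis times angle).
In Python, from station import r gives the robot as it stands. The module is installed in compiled form; this text tells all that it offers.
- The arm moves only by the tool arm_command, never from a script. Its argument "targets" is a list of rows, each an object with "offset": the shift along the tool's x, y, z in m, a list of three; "turn": the turn about the tool's z in degrees. A call has 1 to 12 rows; each row shifts and turns the commanded pose from where the row before left it, along the tool's axes as they then stand; what a row does not reach is not made up. A row lasts 1/12 s, in which the tool goes at most 41.7 mm and 7.16 degrees, less where a joint would pass 70% of its speed; a pose out of reach is approached as far as the arm can. A call with a gripper value outside its range is refused whole. "hand" is the closure in counts, from 0 (fully open) to 255 (shut), set as the call begins (left out, the last holds). The fingers move at their own pace and stop on an object; the grip force is fixed at half the most. Time passes only in rows, so rows that do not move let the fingers close. It gives the time, the measured TCP pose, the force, the opening and the grip force at its end, in the units of the state.
- r.observe(): the state, without advancing time (a new reading comes with each control period).
- r.snapshot(name): name is "side" or "top" or "wrist"; returns a dict with "pixels" (400x640x3 uint8, red, green, blue), "mtx" (3x3 intrinsics, pixels), "R" (3x3) and "t" (3): a world point X has camera coordinates R X + t; the wrist camera has in their place "T_tool_cam" (4x4, takes a point from camera to tool coordinates, whose origin is the TCP and whose axes are the flange's). Camera axes: x right, y down, z forward; pixel columns grow to the right and rows downward; lengths in m; the calibration is good to about 2 mm. A picture is of the moment at which its call begins: read the wrist's pose just before it. There is no depth.
- r.sign_off(): hands the job in; it is judged then, once.
Trained networks look in the newest picture that a camera, given by its name, has taken for a name from the list of things; names that differ only in an ending like _2 or _b are one class to them, and where a whole thing is asked for, a point or a joint stands for the part that bears it (a point fixed in the world has none). Each returns a list of dicts, best first, with "confidence" (0 to 1); they miss things now and then, are a little off and sometimes report something else, mostly with a low value. They report only what shows in the picture. A call takes as long as a camera call. They do not tell look-alikes from the thing itself.
- r.recognise(camera, target): "pixel" ([column, row] in pixels, amid what is visible of it).
- r.cut_out(camera, target): "pixels" (400x640 bool, what is visible of it) and "pixel" ([column, row] in pixels, amid what is visible of it).
- r.spot_point(camera, target): "pixel" ([column, row] in pixels: a listed point, or the origin of a listed thing).
The state is a dict: "clock": time; "joint_pos": joint angles; "joint_velocities": joint speeds; "effort": joint torques, N m; "position": TCP position; "tool_rot": TCP orientation; "wrist_force": force on the tool from outside, world axes, zero at the start; "ft_torque": the same for the moment, N m; "gripper_width": opening from 0.0 (shut) to 1.0 (fully open); "grasp_force": force on a finger pad.
Only numpy, scipy, OpenCV 4.12 (cv2) and the standard library are available. Lean on these libraries where they do the work, as an engineer would, in place of code of your own. Each camera call takes 0.05 s, during which the arm holds its last target. There are 200 camera calls.

## Task

Put the loose aluminium stop block back on the bench stop: thread it over the free end of the square guide bar and slide it on, gently, until the sprung ball hidden under the bar clicks into the groove inside the block. Let go of the block there, clicked in place, and leave the hex key and the other things on the bench where they are.

Things in the scene. Friction and masses are not known exactly. Their poses are not given: they have to be found in the camera images.
- block_mid (a point): Centre of the loose aluminium stop block, 44 mm long (x) x 36 wide (y, the grip) x 60 tall (z), upright, about 0.14 kg. A square 18.5 mm through bore runs along x, its centre line 9 mm below this point; either end may lead. Across the middle of the bore's floor lies a V groove 10 mm wide, 4 deep; at each end the last 7 mm of the floor slope down 5.6 mm as lead-in for the ball.
- bar_end (a point): Free tip of the fixed level guide bar, on its axis, 180 mm above the bench. x runs along the bar from the tip to its upright, z up. Polished oiled steel, 16 x 16 mm square (sides level and upright), the first 8 mm a cone from 8 to 16 mm diameter. Under the bar is free room down to a flat foot 10 mm high. The black instrument case behind stands 160 mm high.
- bar_root (a point): Where the bar meets its upright (46 mm wide, 201 mm high), 124 mm from the tip. A sprung 8 mm ball stands 7 mm out of the bar's underside, 42 to 84 mm from the tip, place unmeasured (1 N + 1.5 N/mm). Besides 0 to 2 N rubbing it gives the block 3 to 7 N against the push on the lead-in, about 1 N riding, then 3 to 7 N drawing it on into the groove, zero when clicked (ball at mid block).
- hex_key: Bystander: black L-shaped hex key 103 x 31 mm, 7 mm high, long arm along its y axis; origin under its middle. Leave alone.
Mind the look-alikes: they are no part of the job. Of the things shaped like the part that bears block_mid, the aluminium one is meant.

How it is judged:
On the way:
1. the block is threaded on the bar's free end: its middle is level with the tip or beyond, its bore round the bar (x of block_mid in the frame of bar_end between 0 and 0.107 m and y of block_mid in the frame of bar_end between -0.004 and 0.004 m and z of block_mid in the frame of bar_end between 0.003 and 0.014 m and angle between the x axis of block_mid and the x axis of bar_end, either way round below 0.12 rad), for 0.1 s.
At the end, for the whole second after the job is handed in: the block hangs on the guide bar, released, at rest, square to it within 0.12 rad, the ball seated in its groove: the sprung ball holds it on the bar with 3.3 to 6 N in all (under 3 N off the ball, over 8 N on the plain bore floor), so the block's middle is within about 1.5 mm of the ball (contact force between stop_block and bar_stand between 3.3 and 6 N and x of block_mid in the frame of bar_end between 0.039 and 0.087 m and y of block_mid in the frame of bar_end between -0.004 and 0.004 m and z of block_mid in the frame of bar_end between 0.003 and 0.014 m and angle between the x axis of block_mid and the x axis of bar_end, either way round below 0.12 rad and linear speed of stop_block below 0.01 m/s); the robot touches nothing.
It fails at once if the block is pressed against the bar or its upright with more than 25 N (contact force between stop_block and bar_stand above 25 N).
It fails at once if the hex key is moved by more than 30 mm (distance of hex_key from where it was at the start of the episode above 0.03 m).
It also fails if it takes over 66 s, if anything falls off the work surface, if the arm or the gripper's body presses on something with over 40 N, if the wrist force passes 120 N, or if a joint passes its speed limit or range.

## Working session

There is one attempt and no reset: what is moved stays moved. The work goes in short steps, Python scripts to look and compute and a tool call to move; the robot and the scene stay as the last step left them, time stands still between calls to the robot, and variables do not carry over. Pictures are saved under pics/ and viewed, at most 10 in all, crops included, and the job is handed in when it is done.

Besides the shell and the picture viewer there is one more tool, called after "Call:" as name(argument=value, ...) on one line, values as JSON. arm_command: Moves the arm, as the interface text tells. Its arguments: {"type":"object","properties":{"targets":{"type":"array","items":{"type":"object","properties":{"offset":{"type":"array","items":{"type":"number"}},"turn":{"type":"number"}}}},"hand":{"type":"number"}},"required":["targets"]}

```bash
mkdir -p pics; cat > h.py <<'E'
import numpy as np, cv2
from scipy.spatial.transform import Rotation as Ro
from station import r
def snap(c,f=None):
    o=r.observe(); s=r.snapshot(c)
    if 'T_tool_cam' in s:
        T=np.eye(4);T[:3,:3]=Ro.from_rotvec(o['tool_rot']).as_matrix();T[:3,3]=o['position']
        W=np.linalg.inv(T@np.array(s['T_tool_cam']));s['R']=W[:3,:3];s['t']=W[:3,3]
    if f: cv2.imwrite('pics/'+f,s['pixels'][:,:,::-1])
    return s
def onplane(s,px,z):
    R,t=np.array(s['R']),np.array(s['t']);c=-R.T@t
    d=R.T@np.linalg.solve(np.array(s['mtx']),[px[0],px[1],1.]);return c+d*(z-c[2])/d[2]
def tri(obs):
    A=np.zeros((3,3));b=np.zeros(3)
    for s,px in obs:
        R,t=np.array(s['R']),np.array(s['t']);c=-R.T@t
        d=R.T@np.linalg.solve(np.array(s['mtx']),[px[0],px[1],1.]);d/=np.linalg.norm(d)
        M=np.eye(3)-np.outer(d,d);A+=M;b+=M@c
    return np.linalg.solve(A,b)
def proj(s,X):
    p=np.array(s['mtx'])@(np.array(s['R'])@np.array(X)+np.array(s['t']));return p[:2]/p[2]
E
python3 - <<'E'
from h import *
np.set_printoptions(precision=4,suppress=True)
o=r.observe();print(o['clock'],o['position'],o['tool_rot'],o['gripper_width'])
print(Ro.from_rotvec(o['tool_rot']).as_matrix())
for c in ['side','top','wrist']:
    s=snap(c,c+'0.png');print(c,'cam',-np.array(s['R']).T@s['t'])
    for n in ['block_mid','bar_end','bar_root','hex_key']:
        print(n,[(np.round(d['pixel'],1).tolist(),round(d['confidence'],2)) for d in r.spot_point(c,n)][:4])
E
```

```text
0.0 [0.2374 0.5778 0.2305] [-0.6084 -3.0819  0.0022] 1.001787898417516
[[-0.925   0.38   -0.0005]
 [ 0.38    0.925  -0.0014]
 [-0.0001 -0.0014 -1.    ]]
side cam [ 0.2425 -0.5916  0.6335]
block_mid [([288.7, 281.9], 0.91), ([420.8, 227.4], 0.67)]
bar_end [([245.0, 183.9], 0.78), ([221.1, 165.6], 0.33)]
bar_root [([218.4, 166.6], 0.8)]
hex_key [([237.6, 276.6], 0.49)]
top cam [0.4349 0.0662 1.1731]
block_mid [([368.2, 274.4], 0.81), ([380.7, 125.6], 0.69)]
bar_end []
bar_root [([232.8, 279.9], 0.66)]
hex_key [([329.9, 310.2], 0.65)]
wrist cam [0.1742 0.6055 0.3731]
block_mid []
bar_end []
bar_root []
hex_key []
```

View pics/side0.png

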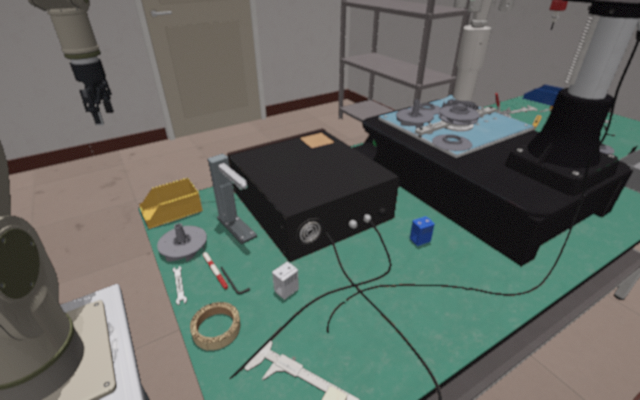

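View pics/top0.png

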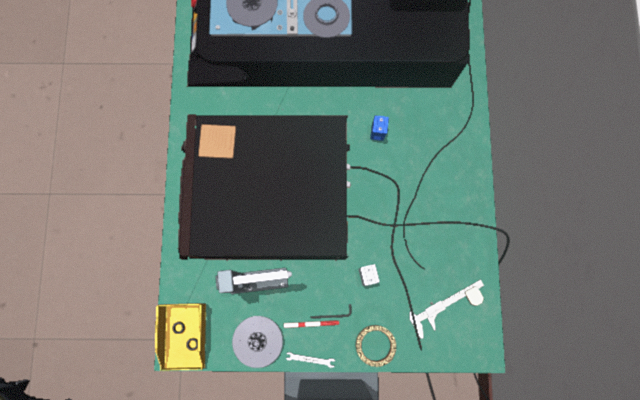

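The side view shows the silver block at about (287,281), the blue look-alike at (421,230), and the bar from root (218,166) to tip (245,184). In the top view the silver block is at (370,275), the bar tip at about (291,274), and the upright at about (225,281).

```bash
python3 - <<'E'
from h import *
np.set_printoptions(precision=4,suppress=True)
a=snap('side');b=snap('top')
B=tri([(a,[288,281.9]),(b,[369,274.6])]);print('block',B, onplane(b,[368.2,274.4],.03))
T=tri([(a,[245,184]),(b,[291,274.2])]);print('tip',T,onplane(b,[291,274.2],.18))
Q=tri([(a,[218.4,166.6]),(b,[232.8,279.9])]);print('root',Q,np.linalg.norm(Q-T))
print('hex',onplane(b,[330,314],0))
for n,s,(x,y,w,h) in [('side',a,(150,130,170,190)),('top',b,(200,240,200,100))]:
    im=s['pixels'][y:y+h,x:x+w,::-1]
    cv2.imwrite(f'pics/c_{n}.png',cv2.resize(im,None,fx=3,fy=3,interpolation=cv2.INTER_CUBIC))
# block mask from top: orientation
for d in r.cut_out('top','block_mid')[:2]:
    m=d['pixels'].astype(np.uint8);ys,xs=np.nonzero(m)
    P=np.array([onplane(b,p,.06)[:2] for p in zip(xs,ys)]);print(d['confidence'],P.mean(0),cv2.minAreaRect((P*1000).astype(np.float32)))
E
```

```text
block [ 0.4778 -0.0711  0.0251] [ 0.4755 -0.0675  0.03  ]
tip [0.4719 0.1142 0.186 ] [0.4698 0.1152 0.18  ]
root [0.4548 0.2403 0.1789] 0.12746674140401745
hex [0.3783 0.0256 0.    ]
0.86 [ 0.8428 -0.0979] ((842.9110107421875, -98.00094604492188), (41.08597183227539, 66.8834228515625), 77.95292663574219)
0.67 [ 0.4753 -0.0644] ((475.11749267578125, -64.61201477050781), (40.20779800415039, 40.35954284667969), 14.1746244430542)
```

View pics/c_top.png

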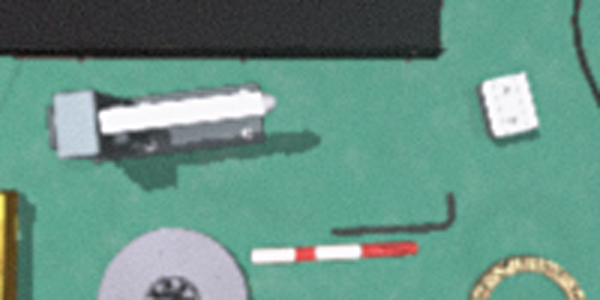

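Silver block at crop (509,105) with its long axis about 13° off world x. The bar runs from crop (98,125) to tip (275,101), about 98° in world. I'll travel towards the block.

Call:
arm_command(targets=[{"offset": [-0.026,-0.028,0]},{"offset": [-0.026,-0.028,0]},{"offset": [-0.026,-0.028,0]},{"offset": [-0.026,-0.028,0]},{"offset": [-0.026,-0.028,0]},{"offset": [-0.026,-0.028,0]},{"offset": [-0.026,-0.028,0]},{"offset": [-0.026,-0.028,0]},{"offset": [-0.026,-0.028,0]},{"offset": [-0.026,-0.028,0]},{"offset": [-0.026,-0.028,0]},{"offset": [-0.026,-0.028,0]}], hand=0)

```text
schema error: expected keys offset, turn
```

Call:
arm_command(targets=[{"offset": [0,0,0],"turn": 7.1},{"offset": [0,0,0],"turn": 7.1},{"offset": [0,0,0],"turn": 7.1},{"offset": [0,0,0],"turn": 7.1},{"offset": [0,0,0],"turn": 7.1},{"offset": [0,0,0],"turn": 7.1},{"offset": [0,0,0],"turn": 7.1},{"offset": [0,0,0],"turn": 7.1},{"offset": [0,0,0],"turn": 7.1},{"offset": [0,0,0],"turn": 7.1},{"offset": [0,0,0],"turn": 7.1},{"offset": [0,0,0],"turn": 7.1}])

```text
clock: 1.9
position: [0.2374, 0.5781, 0.2313]
tool_rot: [-2.54, -1.849, -0.0]
wrist_force: [-0.4, 0.0, -0.3]
gripper_width: 1.0
grasp_force: 0.0
```

Call:
arm_command(targets=[{"offset": [0,0,0],"turn": 7.1},{"offset": [0,0,0],"turn": 7.1},{"offset": [0,0,0],"turn": 7.1},{"offset": [0,0,0],"turn": 7.1},{"offset": [0,0,0],"turn": 7.1},{"offset": [0,0,0],"turn": 7.1},{"offset": [0,0,0],"turn": 7.1},{"offset": [0,0,0],"turn": 7.1}])

```text
clock: 2.57
position: [0.2375, 0.5782, 0.2314]
tool_rot: [-3.113, -0.419, -0.0]
wrist_force: [0.3, -0.9, -0.1]
gripper_width: 1.001
grasp_force: 0.0
```

Call:
arm_command(targets=[{"offset": [0.004,0.04,0],"turn": 0},{"offset": [0.004,0.04,0],"turn": 0},{"offset": [0.004,0.04,0],"turn": 0},{"offset": [0.004,0.04,0],"turn": 0},{"offset": [0.004,0.04,0],"turn": 0},{"offset": [0.004,0.04,0],"turn": 0},{"offset": [0.004,0.04,0],"turn": 0},{"offset": [0.004,0.04,0],"turn": 0},{"offset": [0.0,0.04,0],"turn": 0},{"offset": [0.0,0.04,0],"turn": 0},{"offset": [0.0,0.04,0],"turn": 0},{"offset": [0.0,0.04,0],"turn": 0}], hand=0)

```text
clock: 3.57
position: [0.3981, 0.1227, 0.2314]
tool_rot: [-3.111, -0.428, -0.001]
wrist_force: [0.7, 0.8, 0.2]
gripper_width: 0.999
grasp_force: 0.0
```

Call:
arm_command(targets=[{"offset": [0,0.04,0],"turn": 0},{"offset": [0,0.04,0],"turn": 0},{"offset": [0,0.04,0],"turn": 0},{"offset": [0,0.04,0],"turn": 0},{"offset": [0,0.03,0],"turn": 0},{"offset": [0,0,0],"turn": 0},{"offset": [0,0,0],"turn": 0}])

```text
clock: 4.15
position: [0.4494, -0.0598, 0.2315]
tool_rot: [-3.113, -0.422, -0.001]
wrist_force: [-0.1, 1.1, 0.3]
gripper_width: 1.0
grasp_force: 0.0
```

```bash
python3 - <<'E'
from h import *
np.set_printoptions(precision=4,suppress=True)
o=r.observe();print(o['clock'],o['position'],o['tool_rot'],o['joint_pos'])
s=snap('wrist','w1.png')
print(proj(s,[.4765,-.068,.06]),'tcp',proj(s,o['position']))
for d in r.spot_point('wrist','block_mid')[:3]: print(d['pixel'],d['confidence'],onplane(s,d['pixel'],.03))
for d in r.cut_out('wrist','block_mid')[:2]:
    m=d['pixels'].astype(np.uint8);ys,xs=np.nonzero(m)
    P=np.array([onplane(s,p,.06)[:2] for p in zip(xs,ys)]);print(d['confidence'],P.mean(0),cv2.minAreaRect((P*1000).astype(np.float32)))
E
```

```text
4.15 [ 0.4494 -0.0598  0.2315] [-3.1126 -0.4225 -0.0007] [-0.9716 -0.1698  0.9328  1.9278  0.1402  1.3175 -1.3821]
[338.6726 158.2696] tcp [324.677  255.9706]
[333.9, 153.4] 0.62 [ 0.4765 -0.0641  0.03  ]
0.92 [ 0.4764 -0.0649] ((476.3458251953125, -65.09815979003906), (48.0528450012207, 35.970245361328125), 13.862680435180664)
```

View pics/w1.png

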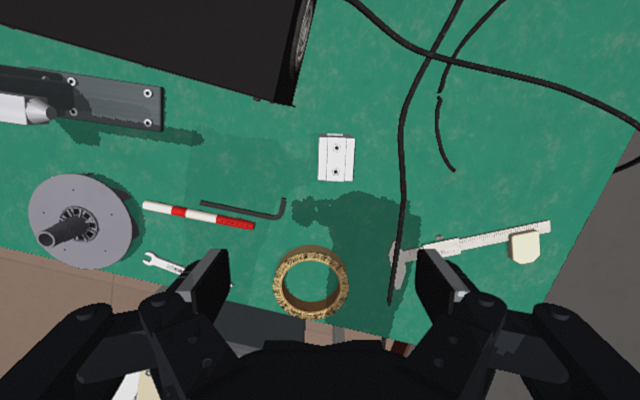

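Wrist view: the block is at (336,157), long side roughly vertical in the image. The hex key corner is at (283,205), clear of the fingers' path.

Call:
arm_command(targets=[{"offset": [0.012,0.006,0.02],"turn": 1.5},{"offset": [0.011,0.006,0.03],"turn": 0},{"offset": [0,0,0.035],"turn": 0},{"offset": [0,0,0.035],"turn": 0},{"offset": [0,0,0.03],"turn": 0},{"offset": [0,0,0.025],"turn": 0},{"offset": [0,0,0.02],"turn": 0},{"offset": [0,0,0.01],"turn": 0},{"offset": [0,0,0],"turn": 0},{"offset": [0,0,0],"turn": 0}], hand=0)

```text
clock: 5.13
position: [0.4747, -0.0636, 0.0266]
tool_rot: [-3.117, -0.388, 0.001]
wrist_force: [0.1, 0.1, -0.2]
gripper_width: 1.003
grasp_force: 0.0
```

Call:
arm_command(targets=[{"offset": [0,0,0],"turn": 0},{"offset": [0,0,0],"turn": 0},{"offset": [0,0,0],"turn": 0},{"offset": [0,0,0],"turn": 0},{"offset": [0,0,0],"turn": 0},{"offset": [0,0,0],"turn": 0},{"offset": [0,0,0],"turn": 0},{"offset": [0,0,0],"turn": 0},{"offset": [0,0,0],"turn": 0},{"offset": [0,0,0],"turn": 0}], hand=255)

```text
clock: 5.97
position: [0.4753, -0.0639, 0.0271]
tool_rot: [-3.117, -0.387, -0.002]
wrist_force: [-1.3, 0.1, 7.5]
gripper_width: 0.415
grasp_force: 60.0
```

Call:
arm_command(targets=[{"offset": [0,0,-0.01],"turn": 0},{"offset": [0,0,-0.025],"turn": 0},{"offset": [0,0,-0.035],"turn": 0},{"offset": [0,0,-0.035],"turn": 0},{"offset": [0,0,-0.035],"turn": 0},{"offset": [0,0,-0.035],"turn": 0},{"offset": [0,0,-0.03],"turn": 0},{"offset": [0,0,-0.01],"turn": 0}])

```text
clock: 6.63
position: [0.4759, -0.0647, 0.2455]
tool_rot: [-3.116, -0.385, -0.008]
wrist_force: [1.1, 0.2, -1.4]
gripper_width: 0.408
grasp_force: 60.5
```

Call:
arm_command(targets=[{"offset": [0,0,0],"turn": -6.95},{"offset": [0,0,0],"turn": -6.95},{"offset": [0,0,0],"turn": -6.95},{"offset": [0,0,0],"turn": -6.95},{"offset": [0,0,0],"turn": -6.95},{"offset": [0,0,0],"turn": -6.95},{"offset": [0,0,0],"turn": -6.95},{"offset": [0,0,0],"turn": -6.95},{"offset": [0,0,0],"turn": -6.95},{"offset": [0,0,0],"turn": -6.95},{"offset": [0,0,0],"turn": -6.95},{"offset": [0,0,0],"turn": -6.95}])

```text
clock: 7.63
position: [0.474, -0.0644, 0.2407]
tool_rot: [-2.063, -2.368, 0.001]
wrist_force: [-0.1, -0.1, -1.7]
gripper_width: 0.41
grasp_force: 60.4
```

Call:
arm_command(targets=[{"offset": [0.025,0,0],"turn": 0},{"offset": [0.035,0,0],"turn": 0},{"offset": [0.035,0,0],"turn": 0},{"offset": [0.015,0,0],"turn": 0},{"offset": [0,0,0],"turn": 0},{"offset": [0,0,0],"turn": 0}])

```text
clock: 8.13
position: [0.4596, 0.045, 0.2408]
tool_rot: [-2.069, -2.364, 0.002]
wrist_force: [0.3, -1.3, -2.2]
gripper_width: 0.413
grasp_force: 60.4
```

```bash
cat > look.py <<'E'
from h import *
import sys
np.set_printoptions(precision=4,suppress=True)
o=r.observe();print(o['clock'],o['position'],o['tool_rot'],o['joint_pos'],o['wrist_force'])
for c in ['wrist','top','side']:
    s=snap(c,c+sys.argv[1]+'.png')
    for n in ['bar_end','bar_root','block_mid']:
        for d in r.spot_point(c,n)[:2]: print(c,n,d['pixel'],round(d['confidence'],2),onplane(s,d['pixel'],.18))
    print('exp tip',proj(s,[.4698,.1152,.18]),'root',proj(s,[.4548,.2395,.18]))
E
python3 look.py 2
```

```text
8.1333 [0.4596 0.045  0.2408] [-2.0686 -2.3643  0.002 ] [-1.3146 -0.1797  1.0362  1.8966  0.1592  1.3413 -0.189 ] [ 0.2861 -1.2613 -2.1585]
wrist bar_end [356.0, 113.0] 0.63 [0.4719 0.1163 0.18  ]
wrist block_mid [601.4, 322.7] 0.88 [ 0.6814 -0.0104  0.18  ]
exp tip [352.4827 114.3722] root [ 362.0701 -135.9364]
top bar_end [294.9, 272.7] 0.72 [0.473  0.1069 0.18  ]
top block_mid [378.4, 129.8] 0.73 [ 0.7942 -0.0781  0.18  ]
exp tip [291.0112 274.2005] root [232.7458 280.999 ]
side bar_end [245.3, 183.9] 0.71 [0.4781 0.123  0.18  ]
side bar_root [220.5, 166.8] 0.91 [0.4561 0.235  0.18  ]
side block_mid [254.8, 174.6] 0.97 [0.5147 0.1512 0.18  ]
side block_mid [418.5, 228.5] 0.63 [ 0.7032 -0.2156  0.18  ]
exp tip [243.245  186.3943] root [219.4199 166.2147]
```

View pics/wrist2.png

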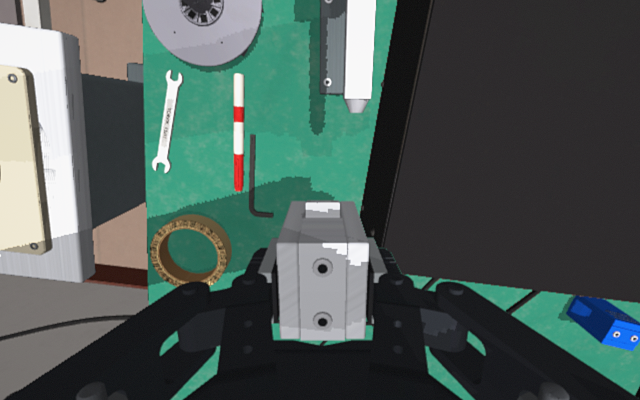

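The wrist view shows the bar tip at about (357,111), white top face at columns 345–377, and the block held upright and centred near column 321. Next I'll measure the bar edges exactly.

```bash
cat > edge.py <<'E'
from h import *
np.set_printoptions(precision=4,suppress=True)
def bar(s,rows,c0=300,c1=420,th=200):
    g=cv2.cvtColor(s['pixels'],cv2.COLOR_RGB2GRAY);L=[];R=[]
    for v in rows:
        w=np.nonzero(g[v,c0:c1]>th)[0]+c0
        if len(w)<5: continue
        L.append(onplane(s,[w[0]-.5,v],.188));R.append(onplane(s,[w[-1]+.5,v],.188))
    L,R=np.array(L),np.array(R);M=(L+R)/2
    k=np.polyfit(M[:,1],M[:,0],1);print('width',np.linalg.norm(R-L,axis=1)[::8],'yaw',90-np.degrees(np.arctan(k[0])))
    return k,M
if __name__=='__main__':
    o=r.observe();s=snap('wrist')
    k,M=bar(s,range(2,95,4))
    Rt=Ro.from_rotvec(o['tool_rot']).as_matrix();print('tool yaw',np.degrees(np.arctan2(Rt[1,0],Rt[0,0])),'z',Rt[:,2])
    y=.116;C=np.array([np.polyval(k,y),y,.18]);print('tip',C,'in tool',Rt.T@(C-o['position']))
    u=np.array([k[0],1,0]);print('bar dir in tool',Rt.T@(u/np.linalg.norm(u)))
    for v in (235,245,260,300,330):
        g=cv2.cvtColor(s['pixels'],cv2.COLOR_RGB2GRAY);print(v,g[v,262:380:2])
E
python3 edge.py
```

```text
width [0.016  0.0153 0.0157] yaw 95.18180464951355
tool yaw 97.55718430735976 z [ 0.      0.0001 -1.    ]
tip [0.4701 0.116  0.18  ] in tool [0.0691 0.0193 0.0613]
bar dir in tool [0.9991 0.0414 0.0001]
235 [ 87  87  91  93  93  90  89  92  93 104 104 105 106 105 104 102 101  99
  93  99 101 101 100 102 103 109 114 113 114 113 114 113 113 115 114 113
 114 114 114 114 114 113 104 116 113 120 119 120 117 115 114 116  76  13
  22  45  18  20  18]
245 [ 87  87  87  89  88  90  89 127 172 175 174 172 169 166 165 164 167 153
 141 177 175 175 175 175 175 175 175 174 174 174 255 253 252 251 250 250
 250 250 249 249 249 250 241 231 248 247 247 245 244 243 242 243 245 219
  96 102 103  96  12]
260 [ 54  91  90  90  90  91  79  86 169 175 171 170 170 170 172 173 172 157
 139 172 172 172 173 172 172 174 168 121 142 157 170 156 138 117 166 174
 173 172 172 173 173 173 147 161 251 246 246 246 246 247 247 249 250 149
  58  90  88  90  89]
300 [ 24  22  21  23  19  26  37  31  50 164 166 168 169 170 171 171 171 169
 134 172 171 171 171 170 171 171 172 171 172 172 171 171 171 171 171 170
 170 170 172 172 171 169 141 164 164 168 169 170 171 172 170 168  73  21
  38  35  22  20  24]
330 [ 22  24  23  25  21  89 133 131 130 163 195 192 191 190 189 188 190 187
 157 142 170 169 169 169 172 190 190 180 179 178 180 176 169 169 169 168
 175 191 190 189 191 178 176 193 193 191 189 189 190 190 192 160 128 134
 136 127  21  22  25]
```

Call:
arm_command(targets=[{"offset": [0,0,0],"turn": 2.4},{"offset": [0,0.0164,0.0],"turn": 0},{"offset": [0,0,0.02],"turn": 0},{"offset": [0,0,0.02],"turn": 0},{"offset": [0,0,0.01],"turn": 0},{"offset": [0,0,0.005],"turn": 0},{"offset": [0,0,0],"turn": 0},{"offset": [0,0,0],"turn": 0},{"offset": [0,0,0],"turn": 0}])

```text
clock: 9.53
position: [0.4769, 0.0466, 0.1871]
tool_rot: [2.119, 2.319, 0.002]
wrist_force: [-0.1, -0.7, -1.4]
gripper_width: 0.415
grasp_force: 60.6
```

```bash
cat >> edge.py <<'E'
    for v in (245,300): print('blockmid lateral tool', (Rt.T@(onplane(s,[322.8,v],o['position'][2]+.033)-o['position'])))
E
sed -i '/for v in (235/,/print(v,g/d' edge.py
python3 edge.py; python3 look.py 3
```

```text
width [0.016  0.0155 0.0159] yaw 97.04129405968744
tool yaw 95.1656778061247 z [ 0.001   0.0007 -1.    ]
tip [0.4717 0.116  0.18  ] in tool [0.0695 0.0011 0.0072]
bar dir in tool [ 0.9995 -0.0327  0.0006]
blockmid lateral tool [ 0.0214  0.0006 -0.033 ]
blockmid lateral tool [-0.0024  0.0007 -0.033 ]
9.5833 [0.4769 0.0467 0.1871] [2.1189 2.3192 0.0022] [-1.3275  0.0035  1.1645  1.9382 -0.0042  1.2008 -0.0713] [ 1.4587  0.0775 -1.9679]
wrist bar_end [323.4, 111.2] 0.77 [0.4715 0.1166 0.18  ]
wrist block_mid [639.0, 339.0] 0.64 [0.6616 0.0087 0.18  ]
exp tip [319.3655 113.9292] root [ 307.9844 -253.808 ]
top bar_end [294.0, 272.0] 0.77 [0.4745 0.1089 0.18  ]
top bar_root [229.9, 280.1] 0.78 [0.4567 0.2456 0.18  ]
top block_mid [380.1, 128.4] 0.76 [ 0.7975 -0.082   0.18  ]
exp tip [291.0112 274.2005] root [232.7458 280.999 ]
side bar_end [245.1, 183.0] 0.57 [0.4793 0.1271 0.18  ]
side bar_root [218.2, 166.2] 0.7 [0.4522 0.2413 0.18  ]
side block_mid [262.2, 196.3] 0.98 [0.4901 0.0531 0.18  ]
side block_mid [420.2, 229.5] 0.71 [ 0.7038 -0.2197  0.18  ]
exp tip [243.245  186.3943] root [219.4199 166.2147]
```

View pics/wrist3.png

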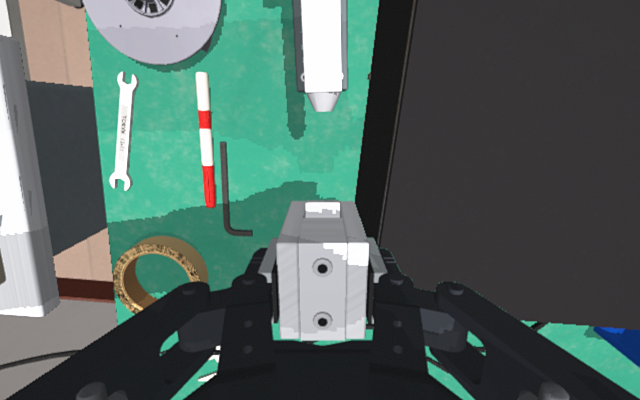

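View pics/side3.png

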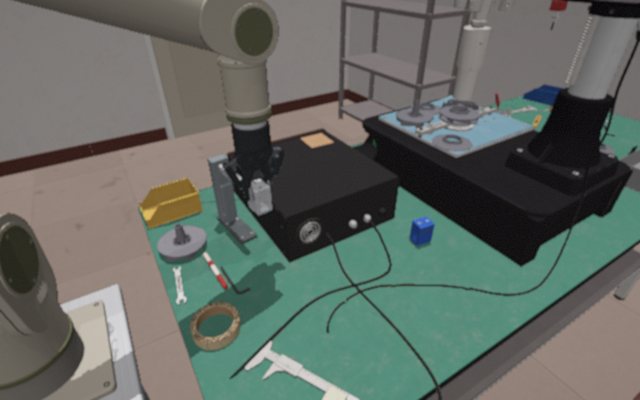

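Wrist view: the bar tip is at about (322,108), almost in line with the block at column 322. The side view shows the block just in front of the tip at a similar height. The yaw estimates disagree, so I'll check each edge.

```bash
python3 - <<'E'
from h import *
np.set_printoptions(precision=4,suppress=True)
o=r.observe();s=snap('wrist');g=cv2.cvtColor(s['pixels'],cv2.COLOR_RGB2GRAY).astype(int)
for v in (5,45,85): print(v,g[v,290:355].tolist())
for nm,f in [('L',0),('R',-1)]:
    P=[]
    for v in range(4,90,3):
        gr=np.diff(cv2.GaussianBlur(g[v:v+1,285:365].astype(np.float32),(3,1),0)[0])
        i=np.argmax(gr[:40]) if f==0 else 40+np.argmin(gr[40:])
        P.append(onplane(s,[285+i+.5,v],.188))
    P=np.array(P);k=np.polyfit(P[:,1],P[:,0],1);print(nm,'yaw',90-np.degrees(np.arctan(k[0])),'x at tip',np.polyval(k,.116),'res',np.std(P[:,0]-np.polyval(k,P[:,1])))
# case edge & side check of tilt/height
a=snap('side');print('side proj tip@.18',proj(a,[.4717,.116,.18]))
for v in (170,176,182,188,192): print(v,cv2.cvtColor(a['pixels'],cv2.COLOR_RGB2GRAY)[v,225:275].tolist())
d=r.cut_out('side','block_mid')[0];ys,xs=np.nonzero(d['pixels']);print('mask',xs.min(),xs.max(),ys.min(),ys.max(),xs.mean(),ys.mean())
p=o['position'];
Rt=Ro.from_rotvec(o['tool_rot']).as_matrix()
C=np.array([proj(a,p+[0,0,.003]+Rt@np.array([i*.022,j*.018,k*.03])) for i in(-1,1) for j in(-1,1) for k in (-1,1)]);print('pred',C.min(0),C.max(0))
E
```

```text
5 [101, 101, 95, 77, 85, 96, 94, 94, 95, 96, 91, 99, 188, 255, 255, 254, 254, 254, 254, 254, 254, 254, 254, 254, 254, 254, 254, 254, 254, 254, 254, 254, 254, 254, 254, 254, 254, 254, 254, 254, 254, 254, 254, 254, 254, 254, 254, 254, 254, 255, 255, 255, 139, 147, 153, 155, 147, 125, 133, 156, 158, 155, 154, 152, 153]
45 [99, 97, 96, 96, 90, 73, 79, 87, 86, 86, 86, 86, 106, 151, 230, 255, 255, 254, 254, 254, 254, 254, 254, 254, 254, 254, 254, 254, 254, 254, 254, 254, 254, 254, 254, 254, 254, 254, 254, 254, 254, 254, 254, 254, 254, 254, 254, 254, 254, 254, 255, 255, 232, 147, 145, 151, 150, 121, 114, 146, 153, 151, 151, 150, 151]
85 [98, 96, 95, 95, 97, 98, 90, 73, 78, 89, 88, 89, 89, 86, 84, 143, 251, 255, 255, 254, 254, 254, 254, 254, 254, 254, 254, 254, 254, 254, 254, 254, 254, 254, 254, 254, 254, 254, 254, 254, 254, 254, 254, 254, 254, 254, 254, 254, 254, 254, 255, 255, 255, 165, 144, 155, 156, 143, 116, 130, 152, 152, 151, 153, 155]
L yaw 96.52110312773866 x at tip 0.4633479549223847 res 0.00033091875006613966
R yaw 97.28392196412143 x at tip 0.4797381024565091 res 0.00012701043289
[... 526 characters left out ...]
7, 29, 31, 27, 29, 29, 27, 29, 28, 29, 51, 93, 119, 124, 120, 126, 137, 146, 151, 149, 144, 137, 130, 119, 94, 65, 59, 80, 96, 80, 58, 53, 51, 48, 46]
188 [77, 76, 77, 78, 77, 79, 76, 74, 57, 38, 29, 25, 23, 28, 42, 54, 60, 48, 34, 31, 26, 28, 32, 48, 76, 89, 92, 108, 126, 133, 133, 135, 135, 131, 125, 122, 133, 137, 140, 141, 142, 143, 141, 136, 118, 84, 47, 41, 45, 48]
192 [78, 75, 78, 74, 79, 79, 77, 81, 81, 78, 56, 32, 24, 19, 27, 22, 26, 33, 49, 40, 31, 25, 30, 55, 88, 100, 97, 93, 109, 129, 140, 139, 135, 124, 120, 119, 118, 119, 118, 119, 119, 119, 121, 121, 115, 92, 68, 49, 47, 45]
mask 248 271 179 213 260.48837209302326 196.56478405315616
pred [243.7518 177.6904] [270.6256 214.7147]
```

Call:
arm_command(targets=[{"offset": [0,0,0],"turn": -1.75},{"offset": [0,0.0024,0.001],"turn": 0},{"offset": [0.02,0,0],"turn": 0},{"offset": [0.02,0,0],"turn": 0},{"offset": [0.003,0,0],"turn": 0},{"offset": [0.003,0,0],"turn": 0},{"offset": [0,0,0],"turn": 0},{"offset": [0,0,0],"turn": 0}])

```text
clock: 11.0
position: [0.4734, 0.0918, 0.1853]
tool_rot: [2.085, 2.35, -0.0]
wrist_force: [-0.2, -0.0, -1.2]
gripper_width: 0.412
grasp_force: 60.6
```

```bash
python3 - <<'E'
from h import *
np.set_printoptions(precision=4,suppress=True)
o=r.observe();print(o['position'],o['wrist_force'])
Rt=Ro.from_rotvec(o['tool_rot']).as_matrix();print('tool yaw',np.degrees(np.arctan2(Rt[1,0],Rt[0,0])),Rt[:,2])
s=snap('wrist','w4.png');cv2.imwrite('pics/w4c.png',cv2.resize(s['pixels'][0:260,220:420,::-1],None,fx=2.3,fy=2.3))
E
```

```text
[0.4734 0.0918 0.1853] [-0.2427 -0.0381 -1.2004]
tool yaw 96.85589233894454 [ 0.     -0.0003 -1.    ]
```

View pics/w4c.png

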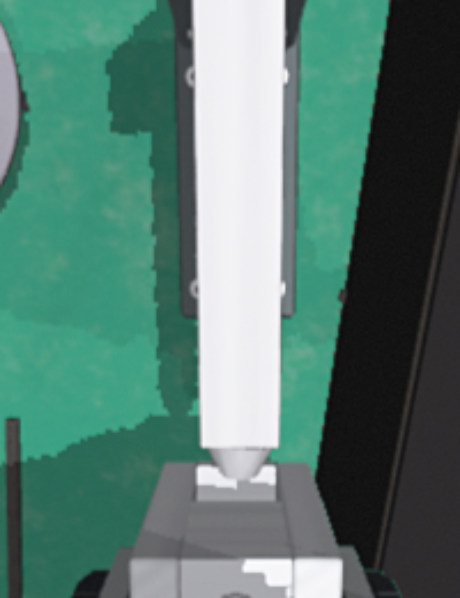

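The tip cone (crop 240,465) is centred on the block (crop 238) and is just entering the bore. Advancing gently.

Call:
arm_command(targets=[{"offset": [0.002,0,0],"turn": 0},{"offset": [0.002,0,0],"turn": 0},{"offset": [0.002,0,0],"turn": 0},{"offset": [0.002,0,0],"turn": 0},{"offset": [0.002,0,0],"turn": 0},{"offset": [0.002,0,0],"turn": 0}])

```text
clock: 11.55
position: [0.4718, 0.1046, 0.1853]
tool_rot: [-2.083, -2.351, -0.0]
wrist_force: [0.0, 0.1, -1.8]
gripper_width: 0.409
grasp_force: 60.6
```

No contact force, so I'll continue.

Call:
arm_command(targets=[{"offset": [0.002,0,0],"turn": 0},{"offset": [0.002,0,0],"turn": 0},{"offset": [0.002,0,0],"turn": 0},{"offset": [0.002,0,0],"turn": 0},{"offset": [0.002,0,0],"turn": 0},{"offset": [0.002,0,0],"turn": 0}])

```text
clock: 12.05
position: [0.4703, 0.1165, 0.1853]
tool_rot: [2.083, 2.351, 0.0]
wrist_force: [0.3, -0.7, -2.5]
gripper_width: 0.412
grasp_force: 60.6
```

Call:
arm_command(targets=[{"offset": [0.002,0,0],"turn": 0},{"offset": [0.002,0,0],"turn": 0},{"offset": [0.002,0,0],"turn": 0},{"offset": [0.002,0,0],"turn": 0},{"offset": [0.0,0,0],"turn": 0}])

```text
clock: 12.47
position: [0.4693, 0.1248, 0.1853]
tool_rot: [-2.083, -2.352, -0.0]
wrist_force: [0.8, -0.4, -1.6]
gripper_width: 0.408
grasp_force: 60.6
```

Call:
arm_command(targets=[{"offset": [0.0015,0,0],"turn": 0},{"offset": [0.0015,0,0],"turn": 0},{"offset": [0.0015,0,0],"turn": 0},{"offset": [0.0015,0,0],"turn": 0}])

```text
clock: 12.8
position: [0.4686, 0.1304, 0.1853]
tool_rot: [-2.083, -2.351, -0.0]
wrist_force: [0.2, -0.1, -2.7]
gripper_width: 0.41
grasp_force: 60.6
```

Call:
arm_command(targets=[{"offset": [0.001,0,0],"turn": 0},{"offset": [0.001,0,0],"turn": 0},{"offset": [0.001,0,0],"turn": 0}])

```text
clock: 13.05
position: [0.4683, 0.1333, 0.1853]
tool_rot: [-2.083, -2.351, -0.0]
wrist_force: [-0.2, 0.3, -1.4]
gripper_width: 0.413
grasp_force: 60.6
```

Call:
arm_command(targets=[{"offset": [0.001,0,0],"turn": 0},{"offset": [0.001,0,0],"turn": 0},{"offset": [0.001,0,0],"turn": 0}])

```text
clock: 13.3
position: [0.4679, 0.1362, 0.1853]
tool_rot: [-2.083, -2.351, -0.0]
wrist_force: [-0.7, -0.7, -1.1]
gripper_width: 0.412
grasp_force: 60.6
```

Call:
arm_command(targets=[{"offset": [0.001,0,0],"turn": 0},{"offset": [0.001,0,0],"turn": 0},{"offset": [0.001,0,0],"turn": 0}])

```text
clock: 13.55
position: [0.4675, 0.1392, 0.1853]
tool_rot: [-2.083, -2.351, -0.0]
wrist_force: [0.0, -0.2, -2.0]
gripper_width: 0.408
grasp_force: 60.6
```

Call:
arm_command(targets=[{"offset": [0.001,0,0],"turn": 0},{"offset": [0.001,0,0],"turn": 0},{"offset": [0.001,0,0],"turn": 0}])

```text
clock: 13.8
position: [0.4672, 0.1422, 0.1853]
tool_rot: [-2.083, -2.351, -0.0]
wrist_force: [-0.0, -0.2, -1.9]
gripper_width: 0.41
grasp_force: 60.6
```

Call:
arm_command(targets=[{"offset": [0.001,0,0],"turn": 0},{"offset": [0.001,0,0],"turn": 0},{"offset": [0.001,0,0],"turn": 0}])

```text
clock: 14.05
position: [0.4668, 0.1452, 0.1853]
tool_rot: [-2.083, -2.351, -0.0]
wrist_force: [-0.0, -0.3, -1.2]
gripper_width: 0.412
grasp_force: 60.6
```

Call:
arm_command(targets=[{"offset": [0.001,0,0],"turn": 0},{"offset": [0.001,0,0],"turn": 0},{"offset": [0.001,0,0],"turn": 0}])

```text
clock: 14.3
position: [0.4665, 0.1482, 0.1853]
tool_rot: [-2.083, -2.351, -0.0]
wrist_force: [0.3, 0.6, -2.0]
gripper_width: 0.412
grasp_force: 60.6
```

Call:
arm_command(targets=[{"offset": [0.001,0,0],"turn": 0},{"offset": [0.001,0,0],"turn": 0},{"offset": [0.001,0,0],"turn": 0}])

```text
clock: 14.55
position: [0.4661, 0.1512, 0.1853]
tool_rot: [-2.083, -2.351, -0.0]
wrist_force: [-0.8, 0.6, -2.2]
gripper_width: 0.413
grasp_force: 60.6
```

Call:
arm_command(targets=[{"offset": [0.001,0,0],"turn": 0},{"offset": [0.001,0,0],"turn": 0},{"offset": [0.001,0,0],"turn": 0}])

```text
clock: 14.8
position: [0.4657, 0.1541, 0.1853]
tool_rot: [-2.083, -2.351, -0.0]
wrist_force: [0.8, -0.3, -1.5]
gripper_width: 0.414
grasp_force: 60.6
```

Call:
arm_command(targets=[{"offset": [0.001,0,0],"turn": 0},{"offset": [0.001,0,0],"turn": 0},{"offset": [0.001,0,0],"turn": 0}])

```text
clock: 15.05
position: [0.4654, 0.1571, 0.1853]
tool_rot: [-2.083, -2.351, -0.0]
wrist_force: [0.7, -0.8, -1.2]
gripper_width: 0.413
grasp_force: 60.6
```

Call:
arm_command(targets=[{"offset": [0.001,0,0],"turn": 0},{"offset": [0.001,0,0],"turn": 0},{"offset": [0.001,0,0],"turn": 0}])

```text
clock: 15.3
position: [0.4649, 0.1595, 0.1851]
tool_rot: [2.084, 2.351, -0.001]
wrist_force: [1.4, -2.2, -4.3]
gripper_width: 0.416
grasp_force: 60.5
```

Ball contact starts at y of about 0.158, so the click should come near 0.178–0.181.

Call:
arm_command(targets=[{"offset": [0.001,0,0],"turn": 0},{"offset": [0.001,0,0],"turn": 0}])

```text
clock: 15.47
position: [0.4647, 0.1613, 0.185]
tool_rot: [2.084, 2.351, -0.002]
wrist_force: [-0.0, -4.3, -5.3]
gripper_width: 0.416
grasp_force: 60.4
```

Call:
arm_command(targets=[{"offset": [0.001,0,0],"turn": 0},{"offset": [0.001,0,0],"turn": 0}])

```text
clock: 15.63
position: [0.4643, 0.1637, 0.185]
tool_rot: [-2.084, -2.351, 0.001]
wrist_force: [0.2, -2.7, -6.2]
gripper_width: 0.417
grasp_force: 60.4
```

Call:
arm_command(targets=[{"offset": [0.001,0,0],"turn": 0},{"offset": [0.001,0,0],"turn": 0}])

```text
clock: 15.8
position: [0.4639, 0.1664, 0.185]
tool_rot: [-2.083, -2.351, 0.0]
wrist_force: [0.0, -1.5, -9.6]
gripper_width: 0.415
grasp_force: 60.5
```

Call:
arm_command(targets=[{"offset": [0.001,0,0],"turn": 0},{"offset": [0.001,0,0],"turn": 0}])

```text
clock: 15.97
position: [0.4638, 0.1683, 0.1851]
tool_rot: [-2.083, -2.352, 0.0]
wrist_force: [0.0, -1.3, -8.8]
gripper_width: 0.413
grasp_force: 60.5
```

Call:
arm_command(targets=[{"offset": [0.001,0,0],"turn": 0},{"offset": [0.001,0,0],"turn": 0}])

```text
clock: 16.13
position: [0.4637, 0.1702, 0.1852]
tool_rot: [-2.083, -2.351, -0.0]
wrist_force: [0.7, -1.5, -8.3]
gripper_width: 0.414
grasp_force: 60.6
```

Call:
arm_command(targets=[{"offset": [0.001,0,0],"turn": 0},{"offset": [0.001,0,0],"turn": 0}])

```text
clock: 16.3
position: [0.4636, 0.1721, 0.1853]
tool_rot: [-2.083, -2.351, -0.0]
wrist_force: [-0.1, -1.2, -9.2]
gripper_width: 0.416
grasp_force: 60.6
```

Call:
arm_command(targets=[{"offset": [0.001,0,0],"turn": 0},{"offset": [0,0,0],"turn": 0}])

```text
clock: 16.47
position: [0.4634, 0.1736, 0.1854]
tool_rot: [-2.082, -2.352, -0.001]
wrist_force: [-0.2, 2.0, -9.3]
gripper_width: 0.41
grasp_force: 60.6
```

Call:
arm_command(targets=[{"offset": [0.001,0,0],"turn": 0},{"offset": [0,0,0],"turn": 0}])

```text
clock: 16.63
position: [0.4633, 0.1745, 0.1854]
tool_rot: [-2.083, -2.352, -0.001]
wrist_force: [-0.7, 2.2, -8.5]
gripper_width: 0.407
grasp_force: 60.6
```

Call:
arm_command(targets=[{"offset": [0.001,0,0],"turn": 0},{"offset": [0,0,0],"turn": 0}])

```text
clock: 16.8
position: [0.4632, 0.1756, 0.1854]
tool_rot: [-2.083, -2.352, -0.001]
wrist_force: [-0.5, 3.8, -7.9]
gripper_width: 0.411
grasp_force: 60.6
```

Call:
arm_command(targets=[{"offset": [0.001,0,0],"turn": 0},{"offset": [0,0,0],"turn": 0}])

```text
clock: 16.97
position: [0.4631, 0.1767, 0.1855]
tool_rot: [-2.082, -2.352, -0.002]
wrist_force: [0.3, 5.3, -6.7]
gripper_width: 0.411
grasp_force: 60.6
```

The groove is drawing the block on. I'll continue in 0.5–1 mm steps until the pull drops to zero.

Call:
arm_command(targets=[{"offset": [0.001,0,0],"turn": 0},{"offset": [0,0,0],"turn": 0}])

```text
clock: 17.13
position: [0.463, 0.1775, 0.1855]
tool_rot: [-2.083, -2.352, -0.001]
wrist_force: [-0.6, 5.0, -6.7]
gripper_width: 0.412
grasp_force: 60.5
```

Call:
arm_command(targets=[{"offset": [0.0005,0,0],"turn": 0},{"offset": [0,0,0],"turn": 0},{"offset": [0,0,0],"turn": 0}])

```text
clock: 17.38
position: [0.463, 0.1776, 0.1854]
tool_rot: [-2.083, -2.351, -0.001]
wrist_force: [0.1, 4.9, -6.8]
gripper_width: 0.415
grasp_force: 60.5
```

Call:
arm_command(targets=[{"offset": [0.0005,0,0],"turn": 0},{"offset": [0,0,0],"turn": 0},{"offset": [0,0,0],"turn": 0}])

```text
clock: 17.63
position: [0.4629, 0.1779, 0.1853]
tool_rot: [-2.083, -2.351, -0.0]
wrist_force: [0.6, 3.6, -5.7]
gripper_width: 0.412
grasp_force: 60.5
```

Call:
arm_command(targets=[{"offset": [0.0005,0,0],"turn": 0},{"offset": [0,0,0],"turn": 0},{"offset": [0,0,0],"turn": 0}])

```text
clock: 17.88
position: [0.4628, 0.1783, 0.1853]
tool_rot: [2.083, 2.351, 0.0]
wrist_force: [-1.1, 3.0, -4.9]
gripper_width: 0.415
grasp_force: 60.5
```

Call:
arm_command(targets=[{"offset": [0.0005,0,0],"turn": 0},{"offset": [0,0,0],"turn": 0},{"offset": [0,0,0],"turn": 0}])

```text
clock: 18.13
position: [0.4628, 0.1788, 0.1854]
tool_rot: [2.083, 2.351, 0.0]
wrist_force: [-0.8, 3.0, -5.3]
gripper_width: 0.409
grasp_force: 60.6
```

Call:
arm_command(targets=[{"offset": [0.0005,0,0],"turn": 0},{"offset": [0,0,0],"turn": 0},{"offset": [0,0,0],"turn": 0}])

```text
clock: 18.38
position: [0.4628, 0.179, 0.1853]
tool_rot: [2.084, 2.351, -0.0]
wrist_force: [0.2, 0.5, -5.3]
gripper_width: 0.409
grasp_force: 60.6
```

Call:
arm_command(targets=[{"offset": [0.0005,0,0],"turn": 0},{"offset": [0,0,0],"turn": 0},{"offset": [0,0,0],"turn": 0}])

```text
clock: 18.63
position: [0.4627, 0.1794, 0.1852]
tool_rot: [2.084, 2.351, -0.001]
wrist_force: [0.8, -1.3, -5.4]
gripper_width: 0.41
grasp_force: 60.6
```

The draw has fallen to zero at y of about 0.179, so the ball is seated. Releasing.

Call:
arm_command(targets=[{"offset": [0,0,0],"turn": 0},{"offset": [0,0,0],"turn": 0},{"offset": [0,0,0],"turn": 0},{"offset": [0,0,0],"turn": 0},{"offset": [0,0,0],"turn": 0},{"offset": [0,0,0],"turn": 0},{"offset": [0,0,0],"turn": 0},{"offset": [0,0,0],"turn": 0}], hand=60)

```text
clock: 19.3
position: [0.4626, 0.1799, 0.1853]
tool_rot: [-2.083, -2.351, -0.0]
wrist_force: [0.6, 0.5, 0.0]
gripper_width: 0.764
grasp_force: 0.0
```

Call:
arm_command(targets=[{"offset": [0,0,-0.005],"turn": 0},{"offset": [0,0,-0.01],"turn": 0},{"offset": [0,0,-0.015],"turn": 0},{"offset": [0,0,-0.02],"turn": 0},{"offset": [0,0,-0.02],"turn": 0},{"offset": [0,0,-0.02],"turn": 0},{"offset": [0,0,0],"turn": 0},{"offset": [0,0,0],"turn": 0}])

```text
clock: 19.97
position: [0.4633, 0.1801, 0.2768]
tool_rot: [-2.083, -2.351, -0.004]
wrist_force: [0.3, -0.3, -0.8]
gripper_width: 0.768
grasp_force: 0.0
```

Call:
arm_command(targets=[{"offset": [-0.03,0,0],"turn": 0},{"offset": [-0.03,0,0],"turn": 0},{"offset": [-0.03,0,0],"turn": 0},{"offset": [-0.02,0,0],"turn": 0},{"offset": [0,0,0],"turn": 0},{"offset": [0,0,0],"turn": 0}])

```text
clock: 20.47
position: [0.4757, 0.0697, 0.275]
tool_rot: [-2.085, -2.348, -0.0]
wrist_force: [0.7, 0.3, 0.5]
gripper_width: 0.765
grasp_force: 0.0
```

```bash
python3 - <<'E'
from h import *
o=r.observe();print(o['clock'],o['position'],o['wrist_force'])
s=snap('wrist','w5.png')
print('expected block top',proj(s,[.4627,.1792,.218]))
for d in r.cut_out('wrist','block_mid')[:1]:
    ys,xs=np.nonzero(d['pixels']);P=np.array([onplane(s,p,.218)[:2] for p in zip(xs,ys)]);print(cv2.minAreaRect((P*1000).astype(np.float32)))
E
```

```text
20.4667 [0.47569643 0.06974414 0.27497673] [0.67423202 0.2976338  0.54169052]
expected block top [321.53683943  39.42335344]
((669.1229858398438, 15.820548057556152), (23.42966651916504, 60.1411018371582), 61.72893524169922)
```

View pics/w5.png

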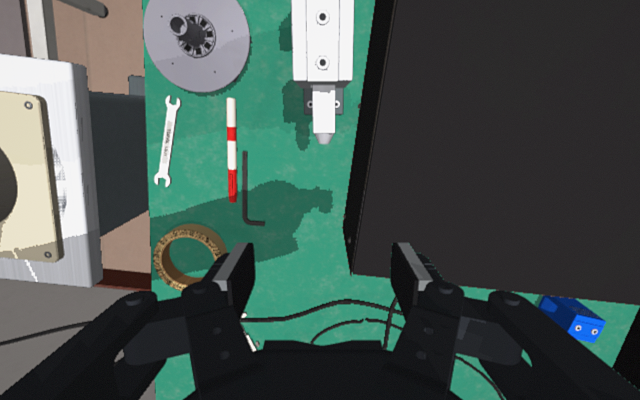

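The block hangs on the bar at about (322,40), where the seated position projects. It is square to the bar, released, and the hex key hasn't moved. Handing in.

```bash
python3 -c "
from station import r
print(r.sign_off())"
```

```text
the job is handed in; nothing more can be done
None
```

The aluminium stop block is threaded on the guide bar and released where the ball's pull dropped to zero (mid block about 63 mm past the tip). The hex key looked unmoved in the last picture. The job was handed in at about 20.5 s, but no verdict was returned.

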